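# Pack the solder-up row in reverse on the packing board

### The job

The four parts on the rack stand in the order in which they will be soldered in, beginning beside the post. Move them upright to the packing board in reverse order, in one line along its middle: the part farthest from the post goes square against the end stop, each next part is pushed up snugly against the one before, and the part from beside the post ends up last, at the open end. Keep each part square with the board, its length along the line as it is along the rack now; set each down gently, do not drop it or tip it over, and leave all four standing free.

Things in the scene. Friction and masses are not known exactly. Their poses are not given: they have to be found in the camera images.
- transformer_mid (a point): Loose part, laminated-core transformer: dark steel core plate stack 46 long (x) x 22 x 46 high, with a light brown winding 30 long x 36 wide (y) x 34 high bulging out of both sides at mid height; grip it across y on the flat winding (36 mm). About 0.25 kg. This point is its centre, half-way up; z up, x along the rack row at the start.
- heatsink_mid (a point): Loose part, bare aluminium finned heat sink block, 40 long (x) x 34 wide (y) x 44 high, upright fins running along x, flat outer fins to grip across y. About 0.09 kg. This point is its centre, half-way up; z up, x along the rack row at the start.
- relay_mid (a point): Loose part, box-shaped relay, white cover on a black foot, 28 long (x) x 30 wide (y) x 50 high. About 0.06 kg. This point is its centre, half-way up; z up, x along the rack row at the start.
- capacitor_mid (a point): Loose part, can capacitor, upright black cylinder 35 in diameter, 48 high, aluminium disc on top. About 0.07 kg. This point is its centre, half-way up; z up, x along the rack row at the start.
- rack: Fixed aluminium base strip, 270 (x) x 66 (y) x 8 mm, that carries the four stands in a row along its x axis, 58 mm apart. Near its -x end stands the post: steel, black ball on top, 127 mm from the origin on the -x side, 60 mm high in all. Origin: centre of its underside, on the mat (2 mm above the table); z up.
- stand_transformer: Fixed light grey block, 52 (x) x 50 (y) x 14 mm, on the rack, on which the transformer stands at the start (loosely, no rim; flat printed patch of its outline on top). Origin: centre of its underside, 8 mm above that of the rack; its axes are parallel to those of the rack. It shows the place that the part had in the row.
- stand_heatsink: Fixed light grey block, 52 (x) x 50 (y) x 14 mm, on the rack, on which the heatsink stands at the start (loosely, no rim; flat printed patch of its outline on top). Origin: centre of its underside, 8 mm above that of the rack; its axes are parallel to those of the rack. It shows the place that the part had in the row.
- stand_relay: Fixed light grey block, 52 (x) x 50 (y) x 14 mm, on the rack, on which the relay stands at the start (loosely, no rim; flat printed patch of its outline on top). Origin: centre of its underside, 8 mm above that of the rack; its axes are parallel to those of the rack. It shows the place that the part had in the row.
- stand_capacitor: Fixed light grey block, 52 (x) x 50 (y) x 14 mm, on the rack, on which the capacitor stands at the start (loosely, no rim; flat printed patch of its outline on top). Origin: centre of its underside, 8 mm above that of the rack; its axes are parallel to those of the rack. It shows the place that the part had in the row.
- board: Fixed plywood packing board, 240 (x) x 100 (y) x 8 mm, no side rims, with a dark line along the middle (its x axis). Across its -x end stands the wooden end stop, as wide as the board, 15 mm thick and 30 mm above the board's top; its face towards the parts is 105 mm from the origin on the -x side and looks to +x. The +x end is open. Origin: centre of the underside, on the mat; z up; the parts stand on its top, at 8 mm.
Not all that is in view belongs to the job. Leave any blue, red or yellow look-alike of the part that bears capacitor_mid alone.

How it is judged:
By the outcome, as a careful person would: the job done as asked, in the order asked, and still so for the second after the job is handed in, with the robot touching nothing.
It also fails if it takes over 112 s, if anything falls off the work surface, if the arm or the gripper's body presses on something with over 40 N, if the wrist force passes 120 N, or if a joint passes its speed limit or range.

### The arm

A 7-joint arm with a two-finger parallel gripper is mounted at the origin on the work surface. World frame = base frame: x ahead of the robot, y to its left, z up, the work surface at z = 0. Lengths are in mm, angles in rad, forces in N, time in s.
With the tool pointing down it reaches from about 350 to 900 mm from the base axis. Payload 8.1 kg.
Tool frame: the origin (TCP) lies between the finger pads; the fingertips stand r.tcp_to_tips ahead of it and the grasp point (between the pads) lies 2 mm behind it (r.tcp_to_tips is the distance from the TCP to the fingertips, in mm); x points along the fingers, y is the direction in which the jaws open and shut, and the axes are right-handed (so a half turn about x gives the same grasp; the last joint's range is limited). The gripper opens to 85 mm and grips with 20 to 120 N. Pads are 22 mm wide; open, the fingers measure 114 mm over their backs; the gripper's body (76 mm by 85 mm) begins 54 mm behind the grasp point. The pads swing forward as they close: fully open they stand 13 mm farther back than shut.
Start: joints at [-1.211, 0.434, 0.025, 1.573, -0.012, 1.134, -0.075], TCP at [279.062, 559.254, 248.323] pointing down, gripper open.
Joint ranges: [-2.62, 2.62], [-0.44, 2.09], [-1.27, 1.32], [0.08, 2.57], [-1.32, 4.46], [0.12, 2], [-2.74, 2.74]. Speed limits (rad/s): [2.22, 2.22, 3.01, 3.01, 3.14, 3.14, 3.14].

### API

Orientations are given as [roll, pitch, yaw] about the fixed x, y, z axes, in that order (R = Rz(yaw) Ry(pitch) Rx(roll)).
In Python, from bench import r gives the robot as it stands.
- The arm moves only by the shell command python3 -m pendant 'ROWS' [OPENING] [FORCE]. ROWS is a JSON object of lists of equal length, an entry for each row: "travel": the shift along the tool's x, y, z in m, a list of three; "twist": the turn about the tool's x in rad. In form: {"travel": [[dx, dy, dz], ...], "twist": [twist, ...]}. A call has 1 to 10 rows; each row is the pose to reach, as a shift and turn from the pose measured when the call began, along the tool's axes at that moment; what a row does not reach only later rows make up. A row lasts 1/12 s, in which the tool goes at most 41.7 mm and 7.16 degrees, less where a joint would pass 70% of its speed; a pose out of reach is approached as far as the arm can. A call with a gripper value outside its range is refused whole. OPENING is the finger opening in m, from 0 to 0.0854, set as the call begins (- or left out, the last holds). The fingers move at their own pace and stop on an object; FORCE is the grip in N (left out, the last holds). Time passes only in rows, so rows that repeat a pose let the fingers close. It gives the time, the measured TCP pose, the force and the opening at its end, in the units of the state.
- r.get_state(): the state, without advancing time (a new reading comes with each control period).
- r.read_camera(name): name is "scene" or "top" or "wrist"; returns a dict with "pixels" (400x640x3 uint8, red, green, blue), "vfov" (degrees; the focal length in pixels is half the picture's height over the tangent of half this angle, whatever the lens; pixels are square), "cx", "cy" (the principal point, pixels), "k1" (the pictures are not rectified: a ray, as slopes to the right and down, at radius r is drawn at 1 + k1 r^2 times it, then the intrinsics apply), "R" (3x3) and "t" (3): a world point X has camera coordinates R X + t. Camera axes: x right, y down, z forward; pixel columns grow to the right and rows downward; lengths in mm; the calibration is good to about 2 mm. A picture is of the moment at which its call begins. There is no depth.
- r.job_done(): hands the job in, once; it reports no verdict.
The state is a dict: "time_s": time; "joints": joint angles; "dq": joint speeds; "joint_torque": joint torques, N m; "position": TCP position; "tool_rot": TCP orientation; "wrist_force": force on the tool from outside, world axes, zero at the start; "wrist_torque": the same for the moment, N m; "opening": finger opening in mm.
Only numpy, scipy, OpenCV 4.12 (cv2) and the standard library are available. Lean on these libraries where they do the work, as an engineer would, in place of code of your own. Each camera call takes 0.05 s, during which the arm holds its last target. There are 200 camera calls.

## Working session

There is one attempt and no reset: what is moved stays moved. The work goes in short steps, Python scripts to look and compute and a shell command to move; the robot and the scene stay as the last step left them, time stands still between calls to the robot, and variables do not carry over. Pictures are saved under pics/ and viewed, about 12 in all and at most 16, crops included, and the job is handed in when it is done.

```bash
mkdir -p pics; ls
python3 - <<'E'
from bench import r
import cv2,numpy as np
s=r.get_state()
print(s, r.tcp_to_tips)
for n in ("scene","top","wrist"):
    c=r.read_camera(n); cv2.imwrite(f"pics/{n}0.png",c["pixels"][:,:,::-1])
    print(n,{k:np.round(v,4).tolist() for k,v in c.items() if k!="pixels"})
E
```

```text
pics
{'time_s': 0.0, 'joints': array([-1.21058629,  0.43521552,  0.02499867,  1.57411783, -0.01160205,
        1.13400492, -0.07507925]), 'dq': array([-0.00022305, -0.00133455,  0.00020488, -0.00104104,  0.00031121,
        0.00078799,  0.00010774]), 'joint_torque': array([-1.77662809e-03, -6.70446324e+01,  1.02461290e+00, -3.16225290e+01,
        1.56300596e-02,  1.20738015e-02, -2.32345513e-05]), 'position': array([278.88316204, 558.78025891, 247.52287122]), 'tool_rot': array([-1.47458853,  1.56919585, -1.93747202]), 'wrist_force': array([ 0.56924386, -0.31931154,  0.21610152]), 'wrist_torque': array([ 0.02499632, -0.00152607,  0.01599792]), 'opening': 85.19277877543954} 17.0
scene {'vfov': 44.4861, 'cx': 326.8968, 'cy': 204.1816, 'k1': -0.0596, 'R': [[0.7601, 0.6499, -0.0032], [0.3809, -0.4495, -0.808], [-0.5266, 0.6129, -0.5891]], 't': [-355.5833, -146.2047, 1167.6589]}
top {'vfov': 53.9679, 'cx': 325.138, 'cy': 196.0549, 'k1': -0.001, 'R': [[-0.0199, -0.9996, -0.0217], [-0.9915, 0.0226, -0.1283], [0.1287, 0.019, -0.9915]], 't': [38.2217, 466.1629, 757.535]}
wrist {'vfov': 71.0568, 'cx': 318.652, 'cy': 203.2059, 'k1': -0.0035, 'R': [[0.4473, 0.8944, -0.0003], [0.8533, -0.4266, 0.2999], [0.2681, -0.1344, -0.954]], 't': [-624.4204, -38.0634, 379.8901]}
```

View pics/scene0.png

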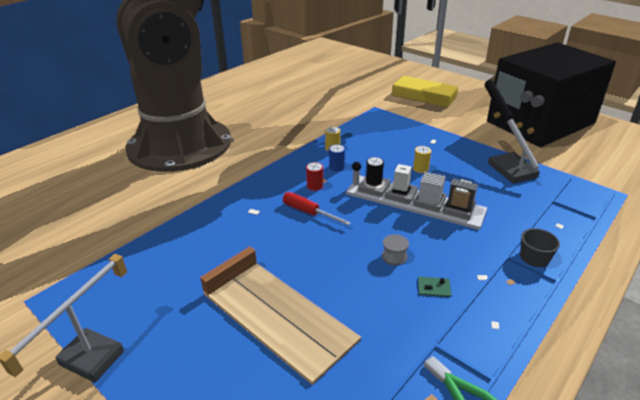

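View pics/top0.png

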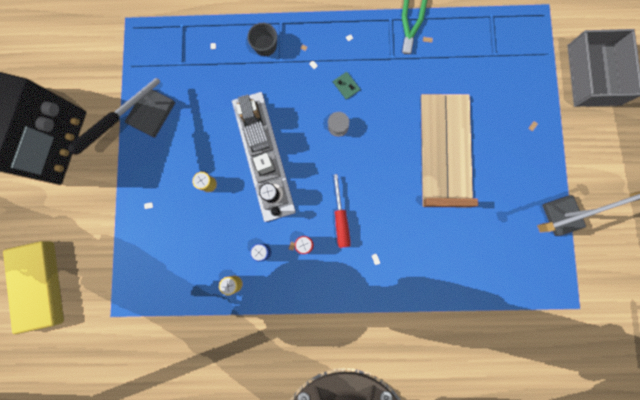

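The row from the post is capacitor (black), relay, heatsink, transformer. In the top view the rack runs from the post at about (279,215) to the transformer at (248,108). The board is at (447,150), with its stop at the near end (450,202).

```bash
cat > h.py <<'E'
import numpy as np,cv2
from bench import r
def K(c):
    f=c["pixels"].shape[0]/2/np.tan(np.radians(c["vfov"]/2))
    return f
def ray(c,uv):
    f=K(c); d=(np.array(uv,float).reshape(-1,2)-[c["cx"],c["cy"]])/f
    s=d.copy()
    for _ in range(20): s=d/(1+c["k1"]*(s**2).sum(1,keepdims=True))
    D=np.c_[s,np.ones(len(s))]@c["R"]; C=-np.array(c["R"]).T@c["t"]
    return C,D
def plane(c,uv,z):
    C,D=ray(c,uv); return C+D*((z-C[2])/D[:,2])[:,None]
def proj(c,X):
    X=np.array(X,float).reshape(-1,3)@np.array(c["R"]).T+c["t"]; s=X[:,:2]/X[:,2:]
    return s*(1+c["k1"]*(s**2).sum(1,keepdims=True))*K(c)+[c["cx"],c["cy"]]
def tri(obs):  # [(cam,uv),...] -> point, residual mm
    A=0;b=0;L=[]
    for c,uv in obs:
        C,D=ray(c,uv); d=D[0]/np.linalg.norm(D[0]); P=np.eye(3)-np.outer(d,d); A=A+P;b=b+P@C;L.append((C,P))
    X=np.linalg.solve(A,b); return X,[round(float(np.linalg.norm(P@(X-C))),1) for C,P in L]
def snap(n,name=None,crop=None,scale=1):
    c=r.read_camera(n)
    if name:
        i=c["pixels"][:,:,::-1]
        if crop: x0,y0,x1,y1=crop; i=i[y0:y1,x0:x1]
        cv2.imwrite(f"pics/{name}.png",cv2.resize(i,None,fx=scale,fy=scale,interpolation=cv2.INTER_CUBIC))
    return c
def save(c,fn): np.save(fn,c,allow_pickle=True)
def load(fn): return np.load(fn,allow_pickle=True).item()
def toolmove(dw): # world shift mm -> tool axes m
    from scipy.spatial.transform import Rotation as Ro
    s=r.get_state(); Rm=Ro.from_euler("xyz",s["tool_rot"]).as_matrix(); return Rm.T@np.array(dw)/1000, Rm
E
python3 - <<'E'
from h import *
np.set_printoptions(precision=1,suppress=True)
t=snap("top");s=snap("scene")
hsv=cv2.cvtColor(t["pixels"],cv2.COLOR_RGB2HSV)
m=(cv2.inRange(hsv,(95,80,30),(125,255,255))==0).astype(np.uint8)
for nm,(x0,y0,x1,y1) in dict(rack=(225,85,300,225),board=(410,85,485,215)).items():
    k=np.zeros_like(m);k[y0:y1,x0:x1]=m[y0:y1,x0:x1]
    cs=max(cv2.findContours(k,0,2)[0],key=cv2.contourArea)
    q=cv2.boxPoints(cv2.minAreaRect(cs)); print(nm,q.tolist()); P=plane(t,q,10); print(P)
    print([np.linalg.norm(P[i]-P[i-1]) for i in range(4)])
print("camtop",plane(t,[[268,191],[263,161],[256,135],[249,108]],72))
# board corners at z=10 hints in scene
print(toolmove([0,0,0])[1])
E
```

```text
rack [[230.32305908203125, 99.18463134765625], [262.2230529785156, 90.484619140625], [295.638427734375, 213.0076904296875], [263.7384338378906, 221.70770263671875]]
[[683.  227.2  10. ]
 [700.4 158.8  10. ]
 [435.9  89.8  10. ]
 [419.4 155.5  10. ]]
[np.float64(273.1581384269576), np.float64(70.63655217322963), np.float64(273.4159557168821), np.float64(67.66410502936877)]
board [[419.8240051269531, 94.0230712890625], [475.8417053222656, 92.9246826171875], [478.0580749511719, 205.95965576171875], [422.0403747558594, 207.05804443359375]]
[[ 682.9 -176.3   10. ]
 [ 682.  -294.2   10. ]
 [ 442.1 -282.1   10. ]
 [ 442.4 -168.6   10. ]]
[np.float64(240.64486461421984), np.float64(117.85554052893019), np.float64(240.15311552275912), np.float64(113.51245841160588)]
camtop [[473.7 136.3  72. ]
 [532.4 145.9  72. ]
 [584.3 159.6  72. ]
 [639.3 173.6  72. ]]
[[-0.   0.4  0.9]
 [-0.   0.9 -0.4]
 [-1.  -0.   0. ]]
```

View pics/wrist0.png

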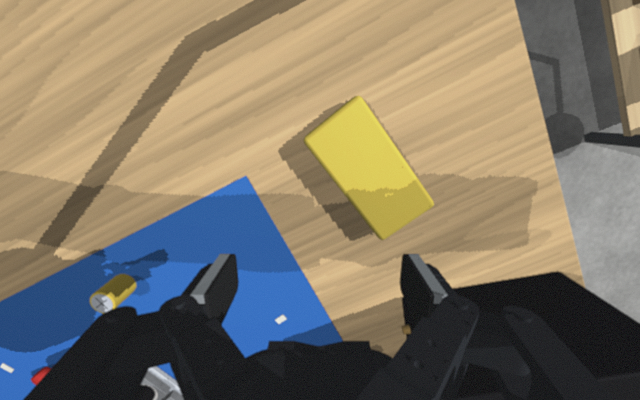

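```bash
cat >> h.py <<'E'
from scipy.spatial.transform import Rotation as Ro
E
python3 - <<'E'
from h import *
np.set_printoptions(precision=3,suppress=True)
c=snap("wrist");s=r.get_state();Rm=Ro.from_euler("xyz",s["tool_rot"]).as_matrix()
C=-c["R"].T@c["t"]; off=Rm.T@(C-s["position"]); Rct=c["R"]@Rm  # cam<-tool
print("cam off tool",off); print(Rct); np.savez("handeye.npz",off=off,Rct=Rct)
print(plane(c,[[320,204],[320,0],[320,240]],20))
def view(p,yaw): # yaw of tool y
    ty=np.array([np.cos(yaw),np.sin(yaw),0]);tx=np.array([0,0,-1.]);R=np.c_[tx,ty,np.cross(tx,ty)]
    d=dict(c);d["R"]=Rct@R.T;d["t"]=-d["R"]@(np.array(p)+R@off);return d
y=np.radians(103.5)
pts=[[427,123,10],[474,136,72],[532,146,72],[584,160,72],[639,174,72],[691,193,10]]
for p in ([640,175,250],[640,175,300],[680,185,280]):
    print(p,proj(view(p,y),pts).round().tolist())
print(toolmove(np.array([640,175,290])-s["position"])[0], s["position"])
E
```

```text
cam off tool [-125.915   -0.186  -77.099]
[[-0.001  1.     0.001]
 [-0.3   -0.001  0.954]
 [ 0.954  0.001  0.3  ]]
[[311.324 544.891  20.   ]
 [104.375 648.013  20.   ]
 [358.039 521.614  20.   ]]
[640, 175, 250] [[318.0, -21.0], [319.0, 11.0], [316.0, 79.0], [317.0, 134.0], [318.0, 186.0], [323.0, 214.0]]
[640, 175, 300] [[318.0, -2.0], [319.0, 27.0], [316.0, 84.0], [317.0, 132.0], [318.0, 177.0], [322.0, 203.0]]
[680, 185, 280] [[317.0, -51.0], [319.0, -26.0], [315.0, 40.0], [317.0, 94.0], [318.0, 146.0], [322.0, 180.0]]
[-0.042 -0.183  0.495] [279.017 559.11  248.057]
```

```bash
python3 -m pendant '{"travel":[[0,-0.008,0.02],[0,-0.02,0.055],[0,-0.034,0.093],[0,-0.048,0.13],[0,-0.062,0.168],[0,-0.076,0.206],[0,-0.09,0.244],[0,-0.104,0.282],[0,-0.118,0.32],[0,-0.13,0.352]],"twist":[-0.05,-0.15,-0.25,-0.35,-0.45,-0.55,-0.62,-0.67,-0.70,-0.70]}' 0.0854 40
python3 - <<'E'
from h import *
np.set_printoptions(precision=4,suppress=True)
s=r.get_state();print(toolmove(np.array([640,175,285])-s["position"]), s["position"])
E
```

```text
time_s: 1.13
position: [537.9, 282.6, 248.3]
tool_rot: [-1.328, 1.57, -1.091]
wrist_force: [0.3, 0.0, -0.2]
opening: 85.2
(array([-0.0366, -0.1287,  0.0739]), array([[ 0.0005, -0.2351,  0.972 ],
       [-0.001 ,  0.972 ,  0.2351],
       [-1.    , -0.0011,  0.0003]])) [537.9048 282.6385 248.2514]
```

```bash
python3 -m pendant '{"travel":[[-0.01,-0.03,0.017],[-0.02,-0.064,0.037],[-0.03,-0.098,0.056],[-0.036,-0.122,0.07],[-0.037,-0.129,0.074],[-0.037,-0.129,0.074]],"twist":[0,0,0,0,0,0]}'
python3 - <<'E'
from h import *
c=snap("wrist","w1"); save(c,"w1.npy"); save(r.read_camera("top"),"t1.npy")
E
```

```text
time_s: 1.63
position: [641.9, 171.4, 285.4]
tool_rot: [-1.223, 1.568, -0.99]
wrist_force: [-0.9, -0.4, 0.0]
opening: 85.3
```

View pics/w1.png

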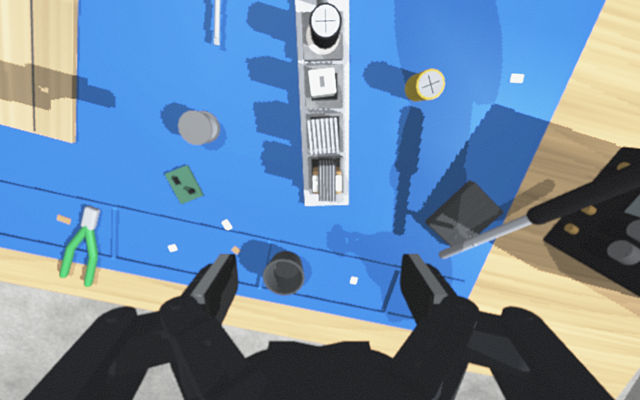

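The wrist view shows the row upright in the image. The transformer is nearest at (327,180), the heatsink at (323,135), the relay at (322,82) and the capacitor at (325,22). The rack's far end is at v≈205, u 306–348.

Run:
```python
from h import *
np.set_printoptions(precision=2,suppress=True)
c=load("w1.npy"); hsv=cv2.cvtColor(c["pixels"],cv2.COLOR_RGB2HSV)
m=(cv2.inRange(hsv,(95,90,20),(125,255,255))==0).astype(np.uint8); m[:, :285]=0; m[:,365:]=0; m[215:]=0
L=[];Rr=[]
for v in range(4,198):
    u=np.flatnonzero(m[v]); 
    # run containing 325
    a=325
    while m[v,a-1]: a-=1
    b=325
    while m[v,b+1]: b+=1
    L.append([a,v+.5]);Rr.append([b+1,v+.5])
for nm,p in(("L",L),("R",Rr)):
    p=np.array(p); l=cv2.fitLine(p.astype(np.float32),cv2.DIST_HUBER,0,.01,.01).ravel(); 
    P=plane(c,[l[2:]+l[:2]/l[1]*(v-l[3]) for v in(0,200)],10); d=P[1]-P[0]; print(nm,P.tolist(),np.degrees(np.arctan2(d[1],d[0])))
bot=[max(np.flatnonzero(m[:,u]))+1 for u in range(310,346,5)];print(bot)
print(plane(c,[[312,bot[0]],[342,bot[-2]]],10))
img=c["pixels"][60:220,260:390,::-1]; cv2.imwrite("pics/w1c.png",cv2.resize(img,None,fx=4.5,fy=3.7,interpolation=cv2.INTER_CUBIC)[:,:])
```

```text
L [[443.0308785570563, 94.07732151895887, 10.000000000000057], [690.3600445937504, 160.40083568531827, 10.0]] 15.011209259864378
R [[427.83940716069105, 158.73683653853936, 9.999999999999943], [674.966137997403, 225.49758368006107, 10.0]] 15.117468719979392
[np.int64(206), np.int64(206), np.int64(206), np.int64(206), np.int64(206), np.int64(205), np.int64(205), np.int64(205)]
[[696.93 173.69  10.  ]
 [684.99 217.3   10.  ]]
```

View pics/w1c.png

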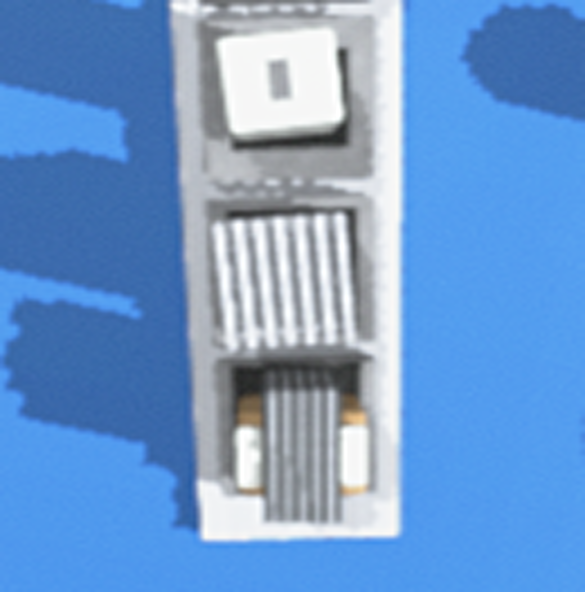

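```bash
cat >> h.py <<'E'
RYAW=np.radians(15.06); RE=np.array([np.cos(RYAW),np.sin(RYAW),0]);RN=np.array([-RE[1],RE[0],0])
RC=583.1*RE+8.9*RN
def go(x,y,z,yaw): # yaw: tool y direction (deg) ; prints travel rows
    s=r.get_state(); t,Rm=toolmove(np.array([x,y,z])-s["position"])
    cur=np.degrees(np.arctan2(Rm[1,1],Rm[0,1])); print("now",s["position"].round(1),"F",s["wrist_force"].round(1),"op",round(s["opening"],1),"yaw",round(cur,2),"tilt",np.round(Rm[2],4)," travel",t.round(4),"twist",round(-np.radians(yaw-cur),4))
E
python3 -c "
from h import *
go(644.8,182.7,160,105.06)"
```

```text
now [639.3 175.8 284.8] F [-0.8  0.1  0.3] op 85.5 yaw 103.64 tilt [-1.e+00 -1.e-04 -9.e-04]  travel [0.1248 0.0054 0.0071] twist -0.0248
```

```bash
python3 -m pendant '{"travel":[[0.02,0.001,0.001],[0.05,0.002,0.003],[0.08,0.004,0.005],[0.105,0.005,0.006],[0.12,0.0054,0.007],[0.1248,0.0054,0.007],[0.1248,0.0054,0.007],[0.1248,0.0054,0.007]],"twist":[-0.01,-0.025,-0.025,-0.025,-0.025,-0.025,-0.025,-0.025]}'
python3 - <<'E'
from h import *
print(r.get_state()["dq"].round(3))
c=snap("wrist","w2"); save(c,"w2.npy"); go(644.8,182.7,48,105.06)
E
```

```text
time_s: 2.4
position: [644.4, 184.1, 160.8]
tool_rot: [2.136, 1.57, 2.401]
wrist_force: [0.3, 1.2, 0.0]
opening: 85.4
[ 0.01  -0.016  0.005 -0.019 -0.001  0.004 -0.   ]
now [644.9 183.8 161.4] F [0.5 0.3 0.7] op 85.2 yaw 105.13 tilt [-1.e+00  4.e-04  9.e-04]  travel [ 0.1134 -0.001  -0.0005] twist 0.0013
```

View pics/w2.png

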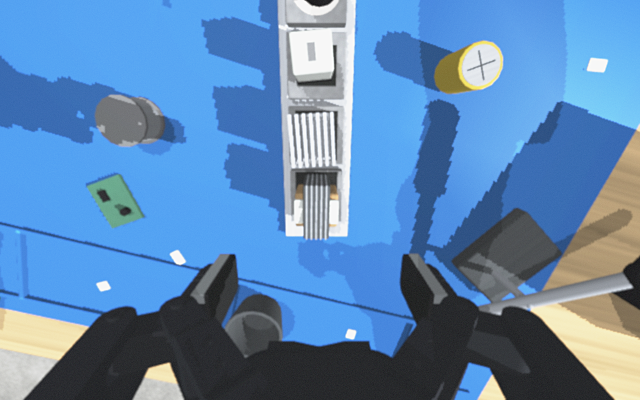

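In w2 the transformer stack spans u 305–328 with its front at v≈239. The heatsink is at (313,138), the relay at (312,55), and the rack end corners are at about (287,236) and (347,236).

Run:
```python
from h import *
c=load("w2.npy")
img=c["pixels"][20:250,270:365,::-1]; a=cv2.resize(img,None,fx=4,fy=2.6,interpolation=cv2.INTER_CUBIC)
d=load("w1.npy"); b=cv2.resize(d["pixels"][60:215,290:365,::-1],(400,598),interpolation=cv2.INTER_CUBIC)
o=np.zeros((600,800,3),np.uint8);o[:a.shape[0],:380]=a;o[:598,400:]=b; cv2.imwrite("pics/cmp.png",o)
np.set_printoptions(precision=2,suppress=True)
hsv=cv2.cvtColor(c["pixels"],cv2.COLOR_RGB2HSV)
m=(cv2.inRange(hsv,(95,90,20),(125,255,255))==0).astype(np.uint8)
L=[];Rr=[]
for v in range(4,228):
    a=320
    while m[v,a-1]: a-=1
    b=320
    while m[v,b+1]: b+=1
    if a>265: L.append([a,v+.5])
    if b<370: Rr.append([b+1,v+.5])
for nm,p in(("L",L),("R",Rr)):
    p=np.array(p); l=cv2.fitLine(p.astype(np.float32),cv2.DIST_HUBER,0,.01,.01).ravel(); 
    P=plane(c,[l[2:]+l[:2]/l[1]*(v-l[3]) for v in(0,230)],10); d=P[1]-P[0]; print(nm,(P@RN),np.degrees(np.arctan2(d[1],d[0])))
for u in (291,296,335,341): 
    v=max(np.flatnonzero(m[200:260,u]))+201; print(u,v,plane(c,[[u,v]],10)@RE)
```

```text
L [-24.29 -24.64] 14.964804375872939
R [42.35 42.37] 15.063817691089533
291 236 [717.12]
296 236 [717.11]
335 237 [718.26]
341 237 [718.25]
```

View pics/cmp.png

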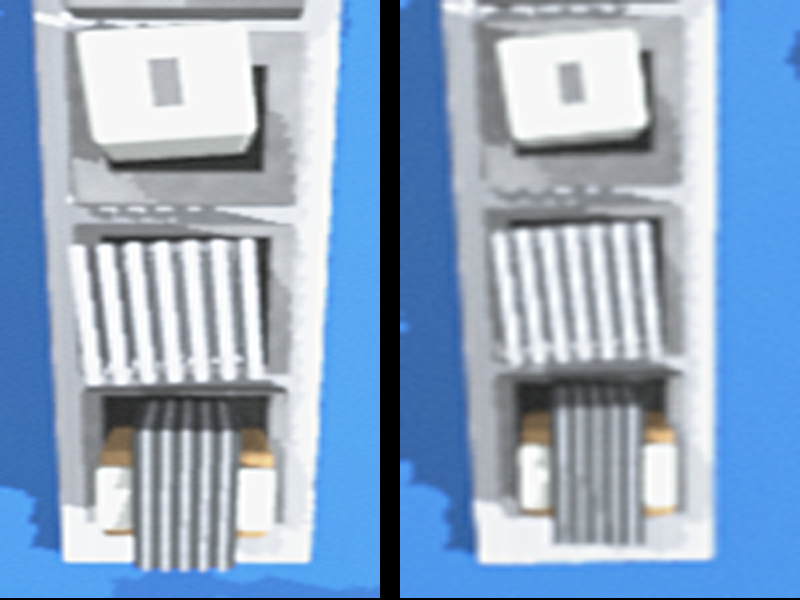

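Run:
```python
from h import *
np.set_printoptions(precision=1,suppress=True)
a=load("w2.npy");b=load("w1.npy")
D=dict(trL=((137,568),(155,543)),trR=((235,568),(243,543)),hnL=((90,383),(107,362)),hnR=((262,378),(260,355)),hfL=((70,245),(92,232)),hfR=((257,238),(255,222)),rnL=((93,145),(115,137)),rnR=((255,132),(245,130)),rfL=((77,35),(97,40)),rfR=((240,25),(235,30)))
for k,(p,q) in D.items():
    p=[270+p[0]/4,20+p[1]/2.6];q=[290+q[0]/5.333,60+q[1]/3.858]
    X,e=tri([(a,p),(b,q)]); zt=70 if k[0]=="t" else 68 if k[0]=="h" else 74
    Y=plane(a,[p],zt)[0]-RC; Z=plane(b,[q],zt)[0]-RC
    print(k,X[2],e,"rack xy:",Y@RE,Y@RN,"|",Z@RE,Z@RN)
```

```text
trL 73.405843315713 [0.3, 0.3] rack xy: 109.38907689688041 -10.376242385347869 | 108.70630544782478 -10.731281355486372
trR 70.13908899392385 [0.0, 0.0] rack xy: 109.37529308942393 10.328916490070272 | 109.35034044032759 10.28938065918247
hnL 56.79878241135479 [0.3, 0.3] rack xy: 49.162422682904335 -18.855534301466843 | 49.245838738370594 -19.863553210323012
hnR 56.34499053129354 [0.1, 0.1] rack xy: 47.61077225953639 14.974661638503653 | 48.137703918263135 15.082009889067555
hfL 69.19635038647547 [0.2, 0.2] rack xy: 9.314961383513412 -21.509517838931476 | 9.79760121792473 -21.574118170716826
hfR 108.19894203081303 [0.4, 0.4] rack xy: 7.374618597821422 13.283761372755448 | 8.005061449553162 14.37867151537632
rnL 75.85824880863561 [0.4, 0.4] rack xy: -16.255191043406157 -16.047561664933927 | -16.75219612648601 -15.305533206014431
rnR 96.68557185472 [0.1, 0.1] rack xy: -19.471071109221203 12.142568446581045 | -17.798883331118628 12.174438173239093
rfL 71.02625115358069 [0.1, 0.1] rack xy: -42.28455647570725 -18.05371098880728 | -42.729028981721264 -18.008527375384457
rfR 77.07696958406945 [0.6, 0.6] rack xy: -44.579141768982986 9.213678503878704 | -44.42499334836342 10.463675571586315
```

```bash
cat >> h.py <<'E'
def rk(x,y,z,dy=0): p=RC+x*RE+y*RN; go(p[0],p[1],z,105.06+dy)
E
python3 -c "
from h import *
rk(86.3,-0.1,48)"
```

```text
now [644.9 183.8 161.4] F [0.5 0.3 0.7] op 85.2 yaw 105.13 tilt [-1.e+00  4.e-04  9.e-04]  travel [ 0.1134 -0.0011 -0.0012] twist 0.0013
```

```bash
python3 -m pendant '{"travel":[[0.02,-0.001,-0.001],[0.05,-0.001,-0.001],[0.08,-0.001,-0.001],[0.1,-0.001,-0.001],[0.11,-0.001,-0.001],[0.1134,-0.001,-0.001],[0.1134,-0.001,-0.001],[0.1134,-0.001,-0.001]],"twist":[0,0,0,0,0,0,0,0]}' && python3 -m pendant '{"travel":[[0,0,0],[0,0,0],[0,0,0],[0,0,0],[0,0,0],[0,0,0],[0,0,0],[0,0,0]],"twist":[0,0,0,0,0,0,0,0]}' 0.02 40
```

```text
time_s: 3.12
position: [645.5, 183.1, 49.8]
tool_rot: [0.179, 1.567, 0.444]
wrist_force: [-1.1, -0.6, 0.8]
opening: 85.6
time_s: 3.78
position: [645.9, 183.1, 50.6]
tool_rot: [0.143, 1.566, 0.407]
wrist_force: [-1.1, -0.2, 5.9]
opening: 35.7
```

```bash
python3 -m pendant '{"travel":[[-0.004,0,0],[-0.012,0,0],[-0.035,0,0],[-0.065,-0.005,-0.003],[-0.09,-0.022,-0.013],[-0.105,-0.051,-0.03],[-0.11,-0.083,-0.05],[-0.11,-0.116,-0.069],[-0.11,-0.149,-0.089],[-0.11,-0.183,-0.109]],"twist":[0,0,0,0,0.02,0.05,0.1,0.15,0.2,0.25]}' && python3 -c "
from h import *
go(530,-230,165,87.5)"
```

```text
time_s: 4.62
position: [587.1, -23.5, 160.7]
tool_rot: [0.419, 1.566, 0.431]
wrist_force: [0.7, -1.5, -3.4]
opening: 35.4
now [587.1 -23.5 160.7] F [ 0.7 -1.5 -3.4] op 35.4 yaw 90.69 tilt [-1.      0.0021  0.0047]  travel [-0.005  -0.2058 -0.0595] twist 0.0557
```

```bash
python3 -m pendant '{"travel":[[0,-0.033,-0.01],[-0.002,-0.066,-0.02],[-0.004,-0.099,-0.03],[-0.005,-0.13,-0.038],[-0.005,-0.16,-0.047],[-0.005,-0.185,-0.054],[-0.005,-0.2,-0.058],[-0.005,-0.206,-0.0595],[-0.005,-0.206,-0.0595],[-0.005,-0.206,-0.0595]],"twist":[0.02,0.04,0.055,0.055,0.055,0.055,0.055,0.055,0.055,0.055]}' && python3 -c "
from h import *
go(530,-230,165,87.5)
save(snap('wrist','w3'),'w3.npy');save(snap('top'),'t3.npy')"
```

```text
time_s: 5.45
position: [530.4, -229.0, 165.1]
tool_rot: [0.605, 1.565, 0.563]
wrist_force: [0.8, 0.3, -2.0]
opening: 35.1
now [ 530.4 -229.   165.1] F [ 0.8  0.3 -2. ] op 35.1 yaw 87.58 tilt [-1.      0.0032  0.0046]  travel [ 0.     -0.001  -0.0003] twist 0.0013
```

View pics/w3.png

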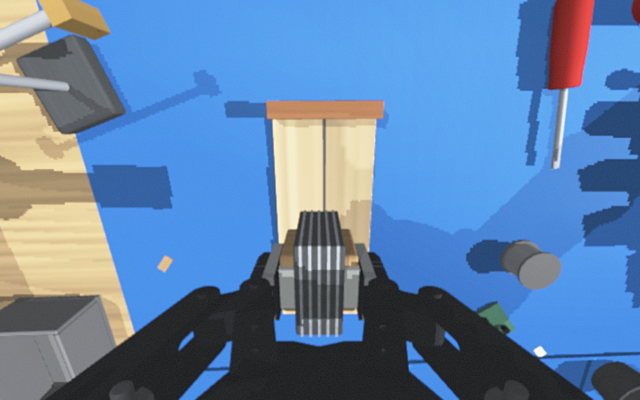

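The held transformer is square in the fingers. The stop runs u 266–384 at v≈100–118, the board edges are at about u 273–378, and the middle line is at u≈324.

```bash
cat > board.py <<'E'
from h import *
def meas(c,v0,v1,u0=325,cols=(290,300,310,340,350,360),vs=(95,125)):
    px=c["pixels"];hsv=cv2.cvtColor(px,cv2.COLOR_RGB2HSV)
    m=(cv2.inRange(hsv,(95,90,20),(125,255,255))==0).astype(np.uint8)
    L=[];Rr=[];M=[]
    g=px.sum(2).astype(float)
    for v in range(v0,v1):
        a=u0
        while m[v,a-1]: a-=1
        b=u0
        while m[v,b+1]: b+=1
        L.append([a,v+.5]);Rr.append([b+1,v+.5])
        seg=g[v,u0-10:u0+11]; w=np.clip(np.median(seg)-seg-40,0,None)
        if w.sum()>0: M.append([(w*np.arange(u0-10,u0+11)).sum()/w.sum()+.5,v+.5])
    for nm,p in(("L",L),("R",Rr),("M",M)):
        p=np.array(p); l=cv2.fitLine(p.astype(np.float32),cv2.DIST_HUBER,0,.01,.01).ravel()
        P=plane(c,[l[2:]+l[:2]/l[1]*(v-l[3]) for v in(v0,v1)],10); d=P[1]-P[0]
        print(nm,P.round(1).tolist(),"yaw",np.degrees(np.arctan2(d[1],d[0])).round(2))
    for u in cols: print(u,[(v,px[v,u].tolist()) for v in range(*vs,2)] if u==cols[0] else "", )
E
python3 - <<'E'
from board import *
np.set_printoptions(precision=1,suppress=True)
c=load("w3.npy"); meas(c,124,205)
px=c["pixels"].astype(int)
for u in (285,300,345,365):
    print(u,[ (v,*px[v,u]) for v in range(98,124,1)])
print("stop z40", plane(c,[[300,100],[300,113],[300,117]],40).tolist(), "z10",plane(c,[[300,118]],10))
E
```

```text
L [[460.3, -270.5, 10.0], [542.4, -273.7, 10.0]] yaw -2.19
R [[464.7, -169.5, 10.0], [546.9, -172.7, 10.0]] yaw -2.27
M [[462.5, -219.8, 10.0], [544.7, -222.9, 10.0]] yaw -2.14
290 [(95, [84, 159, 238]), (97, [86, 159, 239]), (99, [88, 150, 236]), (101, [189, 139, 119]), (103, [196, 140, 97]), (105, [193, 138, 98]), (107, [193, 139, 99]), (109, [193, 139, 100]), (111, [188, 135, 97]), (113, [196, 140, 101]), (115, [206, 147, 104]), (117, [200, 141, 101]), (119, [198, 171, 135]), (121, [231, 215, 170]), (123, [231, 214, 172])]
300 
310 
340 
350 
360 
285 [(98, np.int64(82), np.int64(158), np.int64(240)), (99, np.int64(90), np.int64(151), np.int64(237)), (100, np.int64(133), np.int64(136), np.int64(195)), (101, np.int64(189), np.int64(137), np.int64(119)), (102, np.int64(199), np.int64(141), np.int64(94)), (103, np.int64(196), np.int64(139), np.int64(98)), (104, np.int64(196), np.int64(139), np.int64(100)), (105, np.int64(194), np.int64(135), np.int64(98)), (106, np.int64(194), np.int64(137), np.int64(100)), (107, np.int64(194), np.int64(137), np.int64(99)), (108, np.int64(196), np.in
[... 4323 characters left out ...]
14, np.int64(189), np.int64(137), np.int64(96)), (115, np.int64(194), np.int64(137), np.int64(98)), (116, np.int64(197), np.int64(140), np.int64(100)), (117, np.int64(195), np.int64(141), np.int64(99)), (118, np.int64(198), np.int64(158), np.int64(121)), (119, np.int64(216), np.int64(191), np.int64(152)), (120, np.int64(219), np.int64(198), np.int64(159)), (121, np.int64(218), np.int64(196), np.int64(156)), (122, np.int64(217), np.int64(195), np.int64(155)), (123, np.int64(217), np.int64(194), np.int64(156))]
stop z40 [[441.14022700837256, -240.25335073159332, 40.0], [451.53417777772574, -240.91172352223998, 40.0], [454.78818451567327, -241.11788659048102, 40.0]] z10 [[ 455.9 -243.    10. ]]
```

```bash
cat >> h.py <<'E'
BY=np.radians(-2.2);BE=np.array([np.cos(BY),np.sin(BY),0]);BN=np.array([-BE[1],BE[0],0])
BF=464.7; BL=-202.0
def bd(x,z,y=0,dy=0):
    p=(BF+x)*BE+(BL+y)*BN; s=r.get_state()["position"]
    print("board coords now",round(s@BE-BF,1),round(s@BN-BL,1),s[2].round(1)); go(p[0],p[1],z,87.8+dy)
def rpos():
    s=r.get_state()["position"]-RC; print("rack coords",round(s@RE,1),round(s@RN,1),round(s[2],1))
E
python3 -c "
from h import *
bd(30,41)"
```

```text
board coords now 74.4 -5.6 165.0
now [ 530.7 -228.1  165. ] F [-0.5  1.1 -3. ] op 35.6 yaw 87.69 tilt [-1.      0.0034  0.0046]  travel [ 0.1238  0.0051 -0.045 ] twist -0.0019
```

```bash
python3 -m pendant '{"travel":[[0.015,0.003,-0.015],[0.045,0.005,-0.035],[0.075,0.0052,-0.045],[0.1,0.0052,-0.045],[0.114,0.0052,-0.045],[0.121,0.0052,-0.045],[0.1238,0.0052,-0.045],[0.1238,0.0052,-0.045],[0.1238,0.0052,-0.045]],"twist":[0,0,0,0,0,0,0,0,0]}' && python3 -c "
from h import *
bd(25,37)"
```

```text
time_s: 6.3
position: [487.5, -220.5, 41.8]
tool_rot: [0.48, 1.564, 0.441]
wrist_force: [1.0, 0.6, -3.1]
opening: 35.7
board coords now 30.9 0.4 41.8
now [ 487.5 -220.5   41.8] F [ 1.   0.6 -3.1] op 35.7 yaw 87.73 tilt [-1.      0.0031  0.006 ]  travel [ 0.0048 -0.0004 -0.006 ] twist -0.0012
```

```bash
python3 -m pendant '{"travel":[[0.001,0,0],[0.002,0,0],[0.003,0,0],[0.004,0,0],[0.005,0,0],[0.005,0,0],[0.005,0,0],[0.005,0,0]],"twist":[0,0,0,0,0,0,0,0]}' && python3 -c "
from h import *
bd(25,36)"
```

```text
time_s: 6.97
position: [487.5, -220.5, 36.8]
tool_rot: [0.487, 1.564, 0.447]
wrist_force: [-0.3, 1.1, -2.4]
opening: 35.3
board coords now 30.9 0.4 36.8
now [ 487.5 -220.5   36.8] F [-0.3  1.1 -2.4] op 35.3 yaw 87.73 tilt [-1.      0.0031  0.0059]  travel [ 0.0007 -0.0004 -0.0059] twist -0.0012
```

```bash
python3 -m pendant '{"travel":[[0.0004,0,0],[0.0008,0,0],[0.0012,0,0],[0.0012,0,0]],"twist":[0,0,0,0]}' && python3 -m pendant '{"travel":[[0,-0.0004,-0.001],[0,-0.0004,-0.002],[0,-0.0004,-0.003],[0,-0.0004,-0.004],[0,-0.0004,-0.005],[0,-0.0004,-0.005],[0,-0.0004,-0.005]],"twist":[0,0,0,0,0,0,0]}'
```

```text
time_s: 7.3
position: [487.6, -220.6, 36.5]
tool_rot: [0.467, 1.564, 0.427]
wrist_force: [-3.2, 1.0, 12.3]
opening: 35.6
time_s: 7.88
position: [482.8, -220.8, 36.6]
tool_rot: [0.42, 1.563, 0.38]
wrist_force: [1.8, -0.5, 0.0]
opening: 35.4
```

```bash
for i in 1 2; do python3 -m pendant '{"travel":[[0,0,-0.0005],[0,0,-0.001],[0,0,-0.001]],"twist":[0,0,0]}'|egrep 'pos|for'; done
```

```text
position: [481.9, -220.8, 36.6]
wrist_force: [1.7, -0.1, 0.0]
position: [481.8, -220.9, 36.6]
wrist_force: [5.5, -0.2, -3.4]
```

```bash
python3 -m pendant '{"travel":[[0,0,0],[0,0,0],[0,0,0],[0,0,0],[0,0,0],[0,0,0]],"twist":[0,0,0,0,0,0]}' 0.07|egrep 'for|op' && python3 -m pendant '{"travel":[[-0.01,0,0],[-0.03,0,0],[-0.06,0,0.005],[-0.09,0,0.015],[-0.115,0,0.03],[-0.13,0,0.045],[-0.13,0,0.045],[-0.13,0,0.045]],"twist":[0,0,0,0,0,0,0,0]}' && python3 -c "
from h import *
save(snap('wrist','w4'),'w4.npy')
rk(28.5,-3.1,160,3)"
```

```text
wrist_force: [0.6, -0.1, 0.2]
opening: 69.9
time_s: 9.55
position: [526.2, -222.9, 168.2]
tool_rot: [0.204, 1.56, 0.165]
wrist_force: [0.4, -0.9, -0.4]
opening: 69.5
now [ 524.8 -222.8  167. ] F [-0.8  0.3  0. ] op 70.3 yaw 87.74 tilt [-1.      0.0028  0.0079]  travel [0.0084 0.3895 0.0489] twist -0.3546
```

View pics/w4.png

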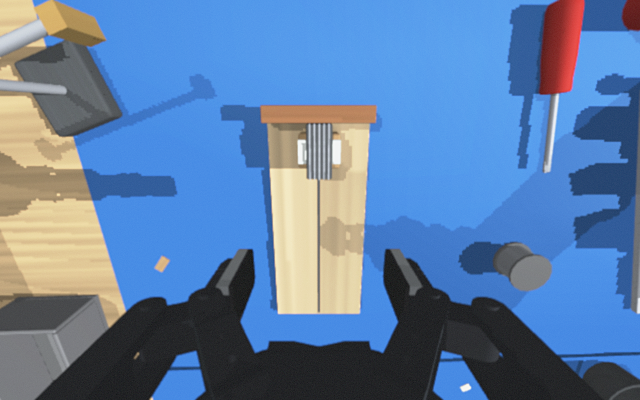

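The transformer stands square against the stop at (318,150), centred on the middle line. Next is the heatsink.

```bash
python3 -m pendant '{"travel":[[0,0.015,0.002],[0,0.048,0.006],[0,0.086,0.011],[0,0.125,0.016],[0,0.164,0.021],[0,0.203,0.026],[0,0.242,0.031],[0,0.281,0.036],[0,0.32,0.04],[0.004,0.35,0.044]],"twist":[-0.03,-0.08,-0.13,-0.18,-0.22,-0.26,-0.3,-0.33,-0.355,-0.355]}'|grep pos && python3 -c "
from h import *
rk(28.5,-3.1,160,3)"
```

```text
position: [581.0, 129.6, 163.7]
now [581.  129.6 163.7] F [-0.  -0.8  0.2] op 69.9 yaw 108.4 tilt [-1.      0.0014  0.0071]  travel [0.0039 0.0306 0.0187] twist 0.0059
```

```bash
python3 -m pendant '{"travel":[[0.002,0.014,0.01],[0.003,0.024,0.016],[0.004,0.03,0.0187],[0.004,0.0306,0.0187],[0.004,0.0306,0.0187],[0.004,0.0306,0.0187]],"twist":[0.006,0.006,0.006,0.006,0.006,0.006]}'|grep pos
python3 - <<'E'
from h import *
c=snap("wrist","w5",(240,100,400,260),4); save(c,"w5.npy")
rk(28.5,-3.1,49,3)
for p in ((8.5,-21,68),(8.5,14,68),(48.5,-19,68),(48.5,15,68)): 
    print(proj(c,[RC+p[0]*RE+p[1]*RN+[0,0,p[2]]]).round(1), end="")
E
```

```text
position: [589.1, 162.3, 159.9]
now [589.2 162.4 160. ] F [-0.2 -0.5  0.2] op 69.9 yaw 107.91 tilt [-1.0e+00  5.0e-04  6.9e-03]  travel [ 0.111   0.002  -0.0002] twist -0.0026
[[299.7 188.6]][[343.2 190.6]][[300.7 234.4]][[340.8 236.2]]
```

View pics/w5.png

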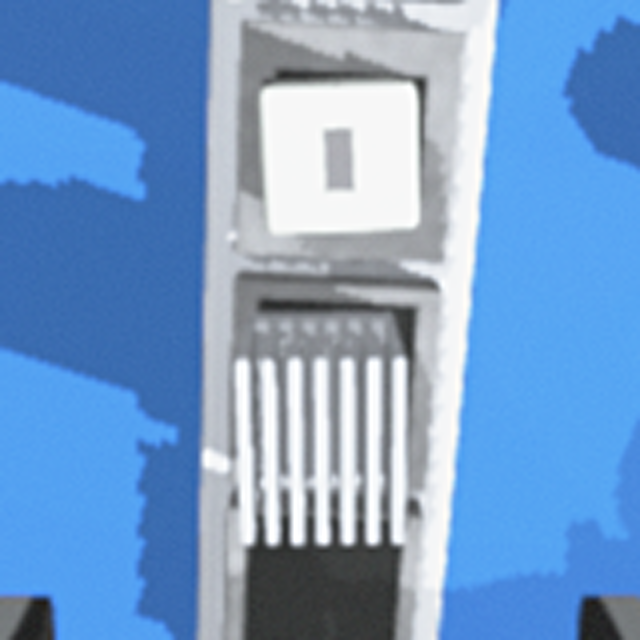

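Heatsink top corners are at about (299,189), (342,189), (300,236) and (342,236). That matches the prediction to about 1 px and is square to the gripper, so I descend and grip.

```bash
python3 -m pendant '{"travel":[[0.02,0.002,0],[0.05,0.002,0],[0.08,0.002,0],[0.1,0.002,0],[0.108,0.002,0],[0.111,0.002,0],[0.111,0.002,0],[0.111,0.002,0]],"twist":[0,0,0,0,0,0,0,0]}'|egrep 'pos|force' && python3 -m pendant '{"travel":[[0,0,0],[0,0,0],[0,0,0],[0,0,0],[0,0,0],[0,0,0],[0,0,0],[0,0,0]],"twist":[0,0,0,0,0,0,0,0]}' 0.02 30; python3 -c "
from h import *
rpos(); rk(28.5,-3.1,49,3)"
```

```text
position: [590.2, 164.4, 50.4]
wrist_force: [-0.4, 0.9, 0.7]
time_s: 12.32
position: [591.0, 164.7, 51.6]
tool_rot: [0.039, 1.56, 0.351]
wrist_force: [-1.9, -0.2, 6.7]
opening: 34.0
rack coords 30.4 -3.4 51.6
now [591.  164.7  51.6] F [-1.9 -0.2  6.7] op 34.0 yaw 107.88 tilt [-9.999e-01  4.000e-04  1.070e-02]  travel [ 0.0025  0.0004 -0.0019] twist -0.0032
```

```bash
python3 -m pendant '{"travel":[[-0.004,0,0],[-0.012,0,0],[-0.035,0,0],[-0.065,0,0],[-0.09,-0.01,0],[-0.105,-0.035,-0.003],[-0.108,-0.07,-0.008],[-0.108,-0.108,-0.014],[-0.108,-0.146,-0.02],[-0.108,-0.184,-0.026]],"twist":[0,0,0,0,0.03,0.08,0.14,0.2,0.26,0.3]}' 0.02 30 && python3 -c "
from h import *
bd(76,150)"
```

```text
time_s: 13.15
position: [621.7, -20.3, 160.3]
tool_rot: [0.328, 1.559, 0.337]
wrist_force: [0.5, 0.4, -2.0]
opening: 33.5
board coords now 157.3 205.6 160.3
now [621.7 -20.3 160.3] F [ 0.5  0.4 -2. ] op 33.5 yaw 90.55 tilt [-0.9999  0.0038  0.011 ]  travel [ 0.0085 -0.2015 -0.0912] twist 0.0479
```

```bash
python3 -m pendant '{"travel":[[0,-0.036,-0.012],[0,-0.07,-0.027],[0,-0.104,-0.042],[0,-0.136,-0.057],[0,-0.163,-0.071],[0.004,-0.185,-0.082],[0.0085,-0.198,-0.089],[0.0085,-0.2015,-0.0912],[0.0085,-0.2015,-0.0912],[0.0085,-0.2015,-0.0912]],"twist":[0.02,0.04,0.048,0.048,0.048,0.048,0.048,0.048,0.048,0.048]}' |egrep 'pos|for' && python3 -c "
from h import *
bd(75,43)"
```

```text
position: [533.2, -221.5, 150.6]
wrist_force: [-1.0, -0.2, -0.5]
board coords now 76.7 1.1 150.6
now [ 533.2 -221.5  150.6] F [-1.  -0.2 -0.5] op 34.0 yaw 87.84 tilt [-0.9999  0.005   0.0117]  travel [ 0.1075 -0.0017 -0.0029] twist 0.0007
```

```bash
python3 -m pendant '{"travel":[[0.02,-0.001,-0.001],[0.045,-0.0017,-0.002],[0.07,-0.0017,-0.003],[0.09,-0.0017,-0.003],[0.102,-0.0017,-0.003],[0.1075,-0.0017,-0.003],[0.1075,-0.0017,-0.003],[0.1075,-0.0017,-0.003]],"twist":[0,0,0,0,0,0,0,0]}' |egrep 'pos|for' && python3 -m pendant '{"travel":[[0.001,0,0],[0.002,0,0],[0.003,0,0],[0.004,0,0],[0.0045,0,0],[0.0045,0,0],[0.0045,0,0]],"twist":[0,0,0,0,0,0,0]}' && python3 -c "
from h import *
bd(68,37.6)"
```

```text
position: [532.3, -222.2, 43.7]
wrist_force: [1.3, 0.5, -1.4]
time_s: 15.23
position: [532.4, -222.2, 39.3]
tool_rot: [0.378, 1.557, 0.341]
wrist_force: [-0.2, 0.5, -0.7]
opening: 33.6
board coords now 75.8 0.4 39.3
now [ 532.4 -222.2   39.3] F [-0.2  0.5 -0.7] op 33.6 yaw 87.89 tilt [-0.9999  0.005   0.0126]  travel [ 0.0016 -0.0004 -0.0078] twist 0.0015
```

```bash
python3 -m pendant '{"travel":[[0.0005,0,0],[0.001,0,0],[0.0015,0,0],[0.0018,0,0],[0.0018,0,0]],"twist":[0,0,0,0,0]}'|egrep 'pos|for' && python3 -m pendant '{"travel":[[0,-0.0004,-0.001],[0,-0.0004,-0.002],[0,-0.0004,-0.003],[0,-0.0004,-0.004],[0,-0.0004,-0.005],[0,-0.0004,-0.006],[0,-0.0004,-0.006],[0,-0.0004,-0.006]],"twist":[0,0,0,0,0,0,0,0]}'|egrep 'pos|for'
```

```text
position: [532.4, -222.2, 37.6]
wrist_force: [-0.7, 1.1, 2.1]
position: [526.3, -222.4, 37.6]
wrist_force: [0.2, 0.6, 1.8]
```

```bash
for i in 1 2 3; do python3 -m pendant '{"travel":[[0,0,-0.0005],[0,0,-0.001],[0,0,-0.001]],"twist":[0,0,0]}'|egrep 'pos|for'; done
```

```text
position: [525.3, -222.4, 37.6]
wrist_force: [0.0, -0.3, 1.6]
position: [524.9, -222.3, 37.7]
wrist_force: [4.9, -0.4, -0.9]
position: [524.9, -222.3, 37.9]
wrist_force: [5.0, -0.0, -1.8]
```

```bash
python3 -m pendant '{"travel":[[0,0,0],[0,0,0],[0,0,0],[0,0,0],[0,0,0],[0,0,0]],"twist":[0,0,0,0,0,0]}' 0.07|egrep 'for|op' && python3 -m pendant '{"travel":[[-0.01,0,0],[-0.03,0,0],[-0.06,0,0.003],[-0.09,0,0.005],[-0.115,0,0.005],[-0.13,0,0.005],[-0.13,0,0.005],[-0.13,0,0.005]],"twist":[0,0,0,0,0,0,0,0]}'|egrep 'pos|for' && python3 -c "
from h import *
save(snap('wrist','w6'),'w6.npy')
rk(-30.5,-2.9,165,4.5)"
```

```text
wrist_force: [0.1, 0.1, 0.4]
opening: 70.1
position: [528.0, -223.2, 169.3]
wrist_force: [1.1, -0.2, -0.0]
now [ 527.4 -222.9  168.1] F [-0.4  0.2 -0.2] op 69.9 yaw 87.89 tilt [-0.9999  0.0046  0.0155]  travel [ 0.0047  0.3722 -0.0091] twist -0.3782
```

View pics/w6.png

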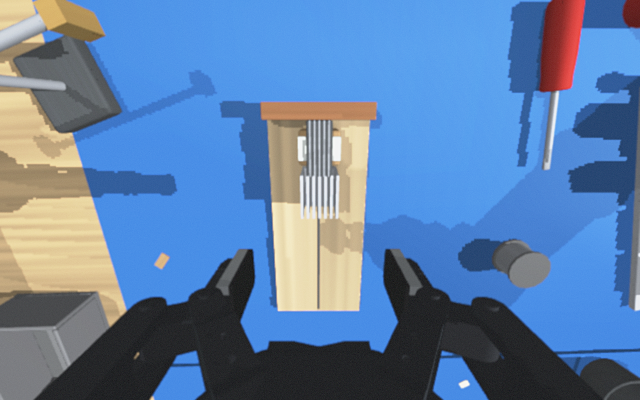

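The heatsink at (320,197) sits in line directly behind the transformer. Next is the relay.

```bash
python3 -m pendant '{"travel":[[0,0.015,0],[0,0.048,-0.001],[0,0.086,-0.002],[0,0.125,-0.003],[0,0.164,-0.004],[0,0.203,-0.005],[0,0.242,-0.006],[0,0.281,-0.007],[0,0.31,-0.008],[0.002,0.335,-0.009]],"twist":[-0.03,-0.08,-0.13,-0.18,-0.22,-0.26,-0.3,-0.34,-0.37,-0.378]}'|grep pos && python3 -c "
from h import *
rk(-30.5,-2.9,160,4.5)"
```

```text
position: [529.2, 116.1, 166.8]
now [529.2 116.1 166.8] F [ 0.6  0.  -0.1] op 70.3 yaw 109.91 tilt [-9.999e-01 -2.000e-04  1.470e-02]  travel [0.0069 0.0303 0.0139] twist 0.0062
```

```bash
python3 -m pendant '{"travel":[[0.002,0.014,0.007],[0.004,0.024,0.012],[0.006,0.03,0.014],[0.007,0.0303,0.014],[0.007,0.0303,0.014],[0.007,0.0303,0.014]],"twist":[0.006,0.006,0.006,0.006,0.006,0.006]}'|grep pos
python3 - <<'E'
from h import *
c=snap("wrist","w7",(240,80,400,260),3.2); save(c,"w7.npy")
rk(-30.5,-2.9,54,4.5)
a=np.radians(4.5)
for p in ((-14,-15),(-14,15),(14,-15),(14,15)): 
    x=-30.5+p[0]*np.cos(a)-p[1]*np.sin(a); y=-2.9+p[0]*np.sin(a)+p[1]*np.cos(a)
    print(((proj(c,[RC+x*RE+y*RN+[0,0,74]])-[240,80])*3.2).round(), end="")
E
```

```text
position: [532.1, 147.7, 159.7]
now [532.3 147.7 159.9] F [-0.6  0.2  0. ] op 70.4 yaw 109.45 tilt [-9.999e-01 -8.000e-04  1.420e-02]  travel [ 0.1059  0.0017 -0.0011] twist -0.0019
[[196. 378.]][[318. 377.]][[198. 482.]][[316. 482.]]
```

View pics/w7.png

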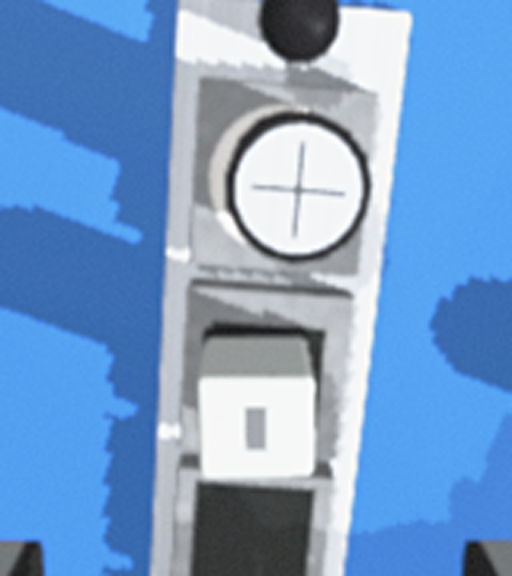

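The relay corners in the crop, about (200,377) to (315,475), match the prediction. The capacitor disc centre is at crop (299,187).

```bash
python3 -m pendant '{"travel":[[0.02,0.0015,-0.001],[0.05,0.0015,-0.001],[0.075,0.0015,-0.001],[0.094,0.0015,-0.001],[0.103,0.0015,-0.001],[0.106,0.0015,-0.001],[0.106,0.0015,-0.001],[0.106,0.0015,-0.001]],"twist":[0,0,0,0,0,0,0,0]}'|egrep 'pos|force' && python3 -m pendant '{"travel":[[0,0,0],[0,0,0],[0,0,0],[0,0,0],[0,0,0],[0,0,0],[0,0,0],[0,0,0]],"twist":[0,0,0,0,0,0,0,0]}' 0.02 25; python3 -c "
from h import *
rpos(); rk(-30.5,-2.9,54,4.5)
c=load('w7.npy'); X=plane(c,[[240+299/3.2,80+187/3.2]],72)[0]-RC; print('cap',X@RE,X@RN)"
```

```text
position: [533.0, 149.1, 54.9]
wrist_force: [0.6, -0.1, 1.1]
time_s: 21.0
position: [533.6, 149.3, 55.8]
tool_rot: [-0.057, 1.554, 0.282]
wrist_force: [-1.8, 0.1, 6.2]
opening: 29.7
rack coords -29.0 -3.4 55.8
now [533.6 149.3  55.8] F [-1.8  0.1  6.2] op 29.7 yaw 109.42 tilt [-0.9999 -0.001   0.0171]  travel [ 0.0017  0.0006 -0.0014] twist -0.0024
cap -90.74565244584373 2.1740163360107294
```

```bash
python3 -m pendant '{"travel":[[-0.004,0,0],[-0.012,0,0],[-0.035,0,0],[-0.065,0,0],[-0.09,-0.01,0.001],[-0.102,-0.035,0.003],[-0.104,-0.07,0.006],[-0.104,-0.108,0.01],[-0.104,-0.146,0.014],[-0.104,-0.184,0.018]],"twist":[0,0,0,0,0.03,0.08,0.14,0.2,0.26,0.32]}' 0.02 25 && python3 -c "
from h import *
bd(110,150)"
```

```text
time_s: 21.83
position: [610.5, -20.2, 161.4]
tool_rot: [0.266, 1.553, 0.283]
wrist_force: [0.3, 0.5, -0.2]
opening: 29.7
board coords now 146.2 205.2 161.4
now [610.5 -20.2 161.4] F [ 0.3  0.5 -0.2] op 29.7 yaw 90.96 tilt [-0.9998  0.0048  0.0176]  travel [ 0.0096 -0.203  -0.0476] twist 0.0551
```

```bash
python3 -m pendant '{"travel":[[0,-0.036,-0.006],[0,-0.07,-0.014],[0,-0.104,-0.022],[0,-0.136,-0.03],[0,-0.163,-0.037],[0.004,-0.185,-0.042],[0.0096,-0.199,-0.046],[0.0096,-0.203,-0.0476],[0.0096,-0.203,-0.0476],[0.0096,-0.203,-0.0476]],"twist":[0.02,0.04,0.055,0.055,0.055,0.055,0.055,0.055,0.055,0.055]}' |egrep 'pos|for' && python3 -c "
from h import *
bd(109,47)"
```

```text
position: [566.9, -222.8, 150.5]
wrist_force: [-0.3, -0.4, -0.5]
board coords now 110.3 1.2 150.5
now [ 566.9 -222.8  150.5] F [-0.3 -0.4 -0.5] op 30.0 yaw 87.85 tilt [-0.9998  0.0066  0.0177]  travel [ 0.1034 -0.0018 -0.0032] twist 0.0008
```

```bash
python3 -m pendant '{"travel":[[0.02,-0.001,-0.001],[0.045,-0.0018,-0.002],[0.07,-0.0018,-0.003],[0.088,-0.0018,-0.003],[0.099,-0.0018,-0.003],[0.1034,-0.0018,-0.003],[0.1034,-0.0018,-0.003],[0.1034,-0.0018,-0.003]],"twist":[0,0,0,0,0,0,0,0]}' |egrep 'pos|for' && python3 -m pendant '{"travel":[[0.001,0,0],[0.002,0,0],[0.003,0,0],[0.004,0,0],[0.0045,0,0],[0.0045,0,0],[0.0045,0,0]],"twist":[0,0,0,0,0,0,0]}' && python3 -c "
from h import *
bd(102,41.8)"
```

```text
position: [566.6, -223.5, 47.9]
wrist_force: [0.1, 0.2, -0.6]
time_s: 23.92
position: [566.6, -223.4, 43.4]
tool_rot: [0.333, 1.551, 0.296]
wrist_force: [0.1, -0.0, -0.0]
opening: 30.1
board coords now 110.1 0.5 43.4
now [ 566.6 -223.4   43.4] F [ 0.1 -0.  -0. ] op 30.1 yaw 87.89 tilt [-0.9998  0.0065  0.0188]  travel [ 0.0015 -0.0005 -0.0081] twist 0.0016
```

```bash
python3 -m pendant '{"travel":[[0.0005,0,0],[0.001,0,0],[0.0015,0,0],[0.0017,0,0],[0.0017,0,0]],"twist":[0,0,0,0,0]}'|egrep 'pos|for' && python3 -m pendant '{"travel":[[0,-0.0005,-0.001],[0,-0.0005,-0.002],[0,-0.0005,-0.003],[0,-0.0005,-0.004],[0,-0.0005,-0.005],[0,-0.0005,-0.006],[0,-0.0005,-0.006],[0,-0.0005,-0.006]],"twist":[0,0,0,0,0,0,0,0]}'|egrep 'pos|for'
```

```text
position: [566.6, -223.4, 41.9]
wrist_force: [-0.9, 0.6, 1.3]
position: [560.6, -223.8, 41.9]
wrist_force: [1.2, 0.5, 1.9]
```

```bash
for i in 1 2 3; do python3 -m pendant '{"travel":[[0,0,-0.0005],[0,0,-0.001],[0,0,-0.001]],"twist":[0,0,0]}'|egrep 'pos|for'; done
```

```text
position: [559.6, -223.7, 41.9]
wrist_force: [0.6, 0.3, 1.5]
position: [559.3, -223.7, 42.0]
wrist_force: [4.4, 0.2, 0.1]
position: [559.3, -223.7, 42.2]
wrist_force: [6.4, -0.7, -1.2]
```

```bash
python3 -m pendant '{"travel":[[0,0,0],[0,0,0],[0,0,0],[0,0,0],[0,0,0],[0,0,0]],"twist":[0,0,0,0,0,0]}' 0.07|egrep 'for|op' && python3 -m pendant '{"travel":[[-0.01,0,0],[-0.03,0,0],[-0.06,0,-0.005],[-0.09,0,-0.015],[-0.11,0,-0.025],[-0.12,0,-0.03],[-0.12,0,-0.03],[-0.12,0,-0.03]],"twist":[0,0,0,0,0,0,0,0]}'|egrep 'pos|for' && python3 -c "
from h import *
save(snap('wrist','w8',(220,90,420,290),3),'w8.npy')
rk(-90.5,2.2,160,0)"
```

```text
wrist_force: [-0.0, -0.5, 0.2]
opening: 69.8
position: [526.5, -223.2, 161.6]
wrist_force: [-0.2, -0.9, -0.9]
now [ 526.3 -222.9  160.7] F [ 0.2 -0.  -0.9] op 69.8 yaw 87.91 tilt [-0.9998  0.0064  0.0212]  travel [ 0.0015  0.3594 -0.0667] twist -0.2993
```

View pics/w8.png

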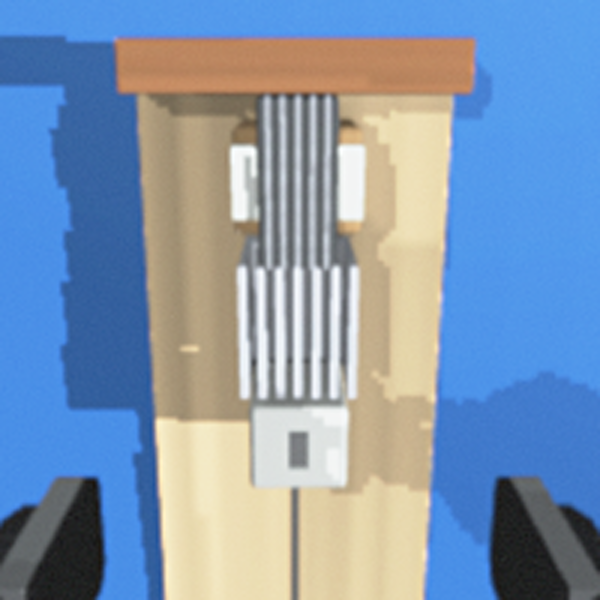

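Transformer, heatsink and relay stand in line, square, with no visible gaps. The last part is the capacitor.

```bash
python3 -m pendant '{"travel":[[0,0.015,-0.002],[0,0.048,-0.009],[0,0.086,-0.016],[0,0.125,-0.023],[0,0.164,-0.03],[0,0.203,-0.037],[0,0.242,-0.045],[0,0.281,-0.053],[0,0.31,-0.059],[0.0,0.333,-0.064]],"twist":[-0.03,-0.08,-0.13,-0.18,-0.22,-0.26,-0.29,-0.3,-0.3,-0.3]}'|grep pos && python3 -c "
from h import *
rk(-90.5,2.0,160,0)"
```

```text
position: [472.6, 116.3, 160.2]
now [472.6 116.3 160.2] F [1.  0.2 0.4] op 69.7 yaw 105.4 tilt [-0.9998  0.001   0.0199]  travel [0.0003 0.0213 0.0061] twist 0.006
```

```bash
python3 -m pendant '{"travel":[[0,0.011,0.003],[0,0.018,0.005],[0,0.0213,0.006],[0,0.0213,0.006],[0,0.0213,0.006],[0,0.0213,0.006]],"twist":[0.006,0.006,0.006,0.006,0.006,0.006]}'|grep pos
python3 - <<'E'
from h import *
c=snap("wrist","w9",(220,60,420,260),3); save(c,"w9.npy")
rk(-90.5,2,54)
a=np.linspace(0,2*np.pi,5)[:4]
for t in a: print(((proj(c,[RC+(-90.5+17.5*np.cos(t))*RE+(2+17.5*np.sin(t))*RN+[0,0,72]])-[220,60])*3).round(), end="")
E
```

```text
position: [472.9, 137.1, 160.0]
now [473.  137.1 160.1] F [ 0.7 -0.  -0.1] op 69.9 yaw 104.95 tilt [-9.998e-01  7.000e-04  1.960e-02]  travel [ 0.1061  0.0013 -0.0018] twist -0.0019
[[300. 518.]][[364. 459.]][[300. 396.]][[235. 459.]]
```

View pics/w9.png

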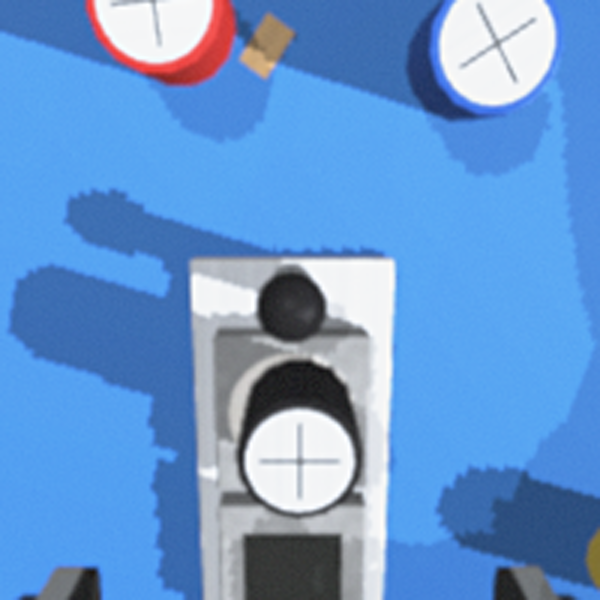

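The capacitor disc centre is at crop (299,460), against a predicted (300,457), so it is centred for the grasp. The red and blue look-alikes at the top of the picture are clear.

```bash
python3 -m pendant '{"travel":[[0.02,0.001,-0.001],[0.05,0.0012,-0.002],[0.075,0.0012,-0.002],[0.094,0.0012,-0.002],[0.103,0.0012,-0.002],[0.106,0.0012,-0.002],[0.106,0.0012,-0.002],[0.106,0.0012,-0.002]],"twist":[0,0,0,0,0,0,0,0]}'|egrep 'pos|force' && python3 -m pendant '{"travel":[[0,0,0],[0,0,0],[0,0,0],[0,0,0],[0,0,0],[0,0,0],[0,0,0],[0,0,0]],"twist":[0,0,0,0,0,0,0,0]}' 0.02 25; python3 -c "
from h import *
rpos()"
```

```text
position: [473.3, 138.4, 55.0]
wrist_force: [-0.2, 1.0, 0.3]
time_s: 29.68
position: [473.9, 138.6, 55.9]
tool_rot: [0.038, 1.548, 0.299]
wrist_force: [-0.2, -0.4, 7.1]
opening: 34.5
rack coords -89.4 1.8 55.9
```

```bash
python3 -m pendant '{"travel":[[-0.004,0,0],[-0.012,0,0],[-0.035,0,0],[-0.065,0,0],[-0.09,-0.01,0.001],[-0.102,-0.035,0.003],[-0.104,-0.07,0.005],[-0.104,-0.108,0.008],[-0.104,-0.146,0.01],[-0.104,-0.184,0.012]],"twist":[0,0,0,0,0.03,0.08,0.13,0.18,0.22,0.26]}' 0.02 25 && python3 -c "
from h import *
bd(141,150)"
```

```text
time_s: 30.52
position: [531.0, -38.3, 161.2]
tool_rot: [0.295, 1.547, 0.294]
wrist_force: [0.9, 0.5, -1.2]
opening: 34.4
board coords now 67.4 184.1 161.2
now [531.  -38.3 161.2] F [ 0.9  0.5 -1.2] op 34.4 yaw 89.96 tilt [-0.9997  0.0069  0.0227]  travel [ 0.0114 -0.1868  0.0664] twist 0.0377
```

```bash
python3 -m pendant '{"travel":[[0,-0.036,0.01],[0,-0.07,0.022],[0,-0.1,0.034],[0,-0.13,0.046],[0,-0.155,0.055],[0.004,-0.175,0.062],[0.0114,-0.184,0.065],[0.0114,-0.1868,0.0664],[0.0114,-0.1868,0.0664],[0.0114,-0.1868,0.0664]],"twist":[0.02,0.03,0.038,0.038,0.038,0.038,0.038,0.038,0.038,0.038]}' |egrep 'pos|for' && python3 -c "
from h import *
bd(140,47)"
```

```text
position: [597.3, -223.2, 150.0]
wrist_force: [-0.7, 0.6, -0.8]
board coords now 140.7 1.9 150.0
now [ 597.3 -223.2  150. ] F [-0.7  0.6 -0.8] op 34.4 yaw 87.87 tilt [-0.9997  0.009   0.0217]  travel [ 0.1029 -0.0028 -0.003 ] twist 0.0012
```

```bash
python3 -m pendant '{"travel":[[0.02,-0.001,-0.001],[0.045,-0.0028,-0.002],[0.07,-0.0028,-0.003],[0.088,-0.0028,-0.003],[0.099,-0.0028,-0.003],[0.103,-0.0028,-0.003],[0.103,-0.0028,-0.003],[0.103,-0.0028,-0.003]],"twist":[0,0,0,0,0,0,0,0]}' |egrep 'pos|for' && python3 -m pendant '{"travel":[[0.001,0,0],[0.002,0,0],[0.003,0,0],[0.004,0,0],[0.0045,0,0],[0.0045,0,0],[0.0045,0,0]],"twist":[0,0,0,0,0,0,0]}' && python3 -c "
from h import *
bd(134,41.9)"
```

```text
position: [597.2, -224.6, 48.0]
wrist_force: [0.4, 0.0, 0.6]
time_s: 32.6
position: [597.2, -224.6, 43.4]
tool_rot: [0.372, 1.546, 0.335]
wrist_force: [0.2, -0.1, -0.4]
opening: 34.4
board coords now 140.7 0.5 43.4
now [ 597.2 -224.6   43.4] F [ 0.2 -0.1 -0.4] op 34.4 yaw 87.91 tilt [-0.9997  0.0089  0.0229]  travel [ 0.0014 -0.0005 -0.0068] twist 0.0019
```

```bash
python3 -m pendant '{"travel":[[0.0005,0,0],[0.001,0,0],[0.0015,0,0],[0.0017,0,0],[0.0017,0,0]],"twist":[0,0,0,0,0]}'|egrep 'pos|for' && python3 -m pendant '{"travel":[[0,-0.0005,-0.001],[0,-0.0005,-0.002],[0,-0.0005,-0.003],[0,-0.0005,-0.004],[0,-0.0005,-0.005],[0,-0.0005,-0.005],[0,-0.0005,-0.005]],"twist":[0,0,0,0,0,0,0]}'|egrep 'pos|for'
for i in 1 2; do python3 -m pendant '{"travel":[[0,0,-0.0005],[0,0,-0.001],[0,0,-0.001]],"twist":[0,0,0]}'|egrep 'pos|for'; done
```

```text
position: [597.3, -224.6, 42.1]
wrist_force: [-0.7, 0.6, 4.2]
position: [592.4, -225.0, 42.2]
wrist_force: [1.1, -0.1, 2.3]
position: [591.4, -224.9, 42.1]
wrist_force: [1.6, -0.4, 1.3]
position: [590.4, -224.9, 42.1]
wrist_force: [1.0, 0.2, 1.1]
```

```bash
for i in 1 2; do python3 -m pendant '{"travel":[[0,0,-0.0005],[0,0,-0.001],[0,0,-0.001]],"twist":[0,0,0]}'|egrep 'pos|for'; done
```

```text
position: [589.4, -224.8, 42.1]
wrist_force: [1.1, -0.1, 1.4]
position: [589.3, -224.8, 42.3]
wrist_force: [4.9, -0.1, -1.4]
```

Contact was at 589.4 (132.9 along, 133.4 expected). Release, retreat and check.

```bash
python3 -m pendant '{"travel":[[0,0,0],[0,0,0],[0,0,0],[0,0,0],[0,0,0],[0,0,0]],"twist":[0,0,0,0,0,0]}' 0.07|egrep 'for|op' && python3 -m pendant '{"travel":[[-0.01,0,0],[-0.03,0,0],[-0.06,0,-0.003],[-0.09,0,-0.01],[-0.11,0,-0.015],[-0.12,0,-0.02],[-0.12,0,-0.02],[-0.12,0,-0.02]],"twist":[0,0,0,0,0,0,0,0]}' && python3 -c "
from h import *
save(snap('wrist','w10',(210,50,430,260),2.8),'w10.npy'); s=snap('scene','s10',(180,230,380,390),4)"
```

```text
wrist_force: [-0.2, 0.2, -0.7]
opening: 70.3
time_s: 35.77
position: [565.8, -225.0, 161.7]
tool_rot: [0.327, 1.544, 0.29]
wrist_force: [-0.5, -0.0, -0.2]
opening: 69.9
```

View pics/w10.png

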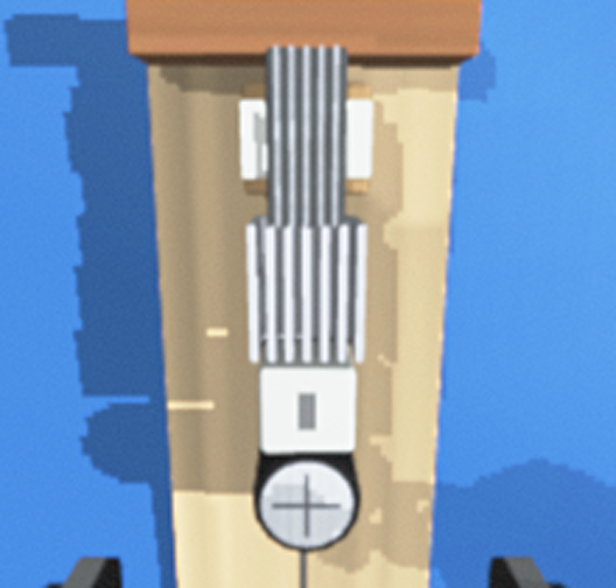

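View pics/s10.png

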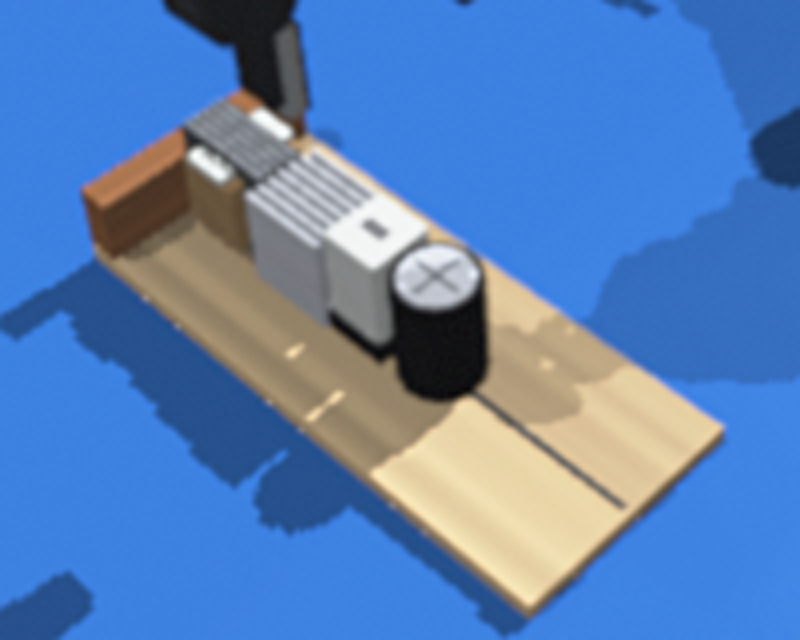

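The pictures show all four standing in the right order in line: transformer at the stop, heatsink, relay, then capacitor at crop (307,505). A short light streak in the shadow, at (215,332), could mean a small gap. I'll check that numerically from a view right above the joints.

```bash
python3 -c "
from h import *
bd(165,105)"
```

```text
board coords now 109.0 -0.7 160.2
now [ 565.5 -224.6  160.2] F [-0.6  1.  -0.9] op 70.1 yaw 87.93 tilt [-0.9997  0.0093  0.0229]  travel [0.0565 0.0001 0.0547] twist 0.0022
```

```bash
python3 -m pendant '{"travel":[[0.0,0,0.015],[0.0,0,0.035],[0.01,0,0.05],[0.03,0,0.0547],[0.048,0,0.0547],[0.0565,0,0.0547],[0.0565,0,0.0547],[0.0565,0,0.0547]],"twist":[0,0,0,0,0,0,0,0]}'|grep pos
python3 - <<'E'
from h import *
c=snap("wrist"); save(c,"w11.npy")
C=-c["R"].T@c["t"]; print("cam along",C@BE-BF,C[2])
g=cv2.cvtColor(c["pixels"],cv2.COLOR_RGB2GRAY).astype(np.float32)
def prof(z,a,b,ys,st=0.5):
    xs=np.arange(a,b,st); out=0
    for y in ys:
        P=[(BF+x)*BE+(BL+y)*BN+[0,0,z] for x in xs]; uv=proj(c,P).astype(np.float32)-.5
        out=out+cv2.remap(g,uv[:,:1],uv[:,1:],1).ravel()
    return xs,out/len(ys)
for nm,a in (("T/H z54 c",(54,38,56,np.arange(-8,9,1))),("H/R z60",(60,78,96,np.arange(-12,13,1))),("H/R board side",(10,60,140,[-16.0,-16.5,-15.5])),("R/C z58",(60,106,122,np.arange(-4,5,1))),("cap end z58",(58,120,156,[0]))):
    x,p=prof(*a); print(nm); print(" ".join(f"{i:g}:{v:.0f}" for i,v in zip(x,p)))
E
```

```text
position: [620.8, -226.0, 104.0]
cam along 84.63926011038092 228.40049560295148
T/H z54 c
38:152 38.5:151 39:151 39.5:149 40:148 40.5:147 41:147 41.5:148 42:148 42.5:150 43:151 43.5:150 44:149 44.5:149 45:147 45.5:138 46:120 46.5:112 47:131 47.5:147 48:151 48.5:151 49:151 49.5:152 50:152 50.5:153 51:153 51.5:153 52:153 52.5:159 53:173 53.5:182 54:183 54.5:182 55:180 55.5:178
H/R z60
78:180 78.5:180 79:181 79.5:181 80:181 80.5:181 81:180 81.5:180 82:180 82.5:180 83:180 83.5:179 84:179 84.5:180 85:186 85.5:193 86:183 86.5:148 87:148 87.5:192 88:231 88.5:240 89:243 89.5:243 90:243 90.5:243 91:243 91.5:243 92:243 92.5:243 93:243 93.5:243 94:243 94.5:241 95:232 95.5:224
H/R board side
60:113 60.5:113 61:112 61.5:109 62:108 62.5:108 63:108 63.5:108 64:108 64.5:107 65:107 65.5:108 66:108 66.5:108 67:107 67.5:107 68:106 68.5:105 69:103 69.5:104 70:104 70.5:104 71:104 71.5:102 72:104 72.5:103 73:102 73.5:102 74:101 74.5:102 75:105 75.5:109 76:114 76.5:118 77:118 77.5:118 78:117 78.5:117 79:117 79.5:115 80:116 80.5:116 81:117 81.5:116 82:114 82.5:113 83:113 83.5:114 84:115 84.5:113 85:113 85.5
[... 1175 characters left out ...]
19.5:237 120:236 120.5:234 121:231 121.5:225
cap end z58
120:237 120.5:236 121:233 121.5:225 122:211 122.5:205 123:203 123.5:203 124:205 124.5:204 125:204 125.5:205 126:205 126.5:205 127:204 127.5:204 128:205 128.5:205 129:204 129.5:205 130:206 130.5:207 131:202 131.5:187 132:154 132.5:128 133:150 133.5:185 134:202 134.5:206 135:205 135.5:204 136:203 136.5:203 137:204 137.5:204 138:204 138.5:204 139:204 139.5:203 140:204 140.5:204 141:202 141.5:203 142:203 142.5:202 143:205 143.5:216 144:226 144.5:235 145:236 145.5:236 146:235 146.5:227 147:187 147.5:129 148:74 148.5:44 149:65 149.5:88 150:108 150.5:110 151:110 151.5:109 152:109 152.5:108 153:108 153.5:108 154:110 154.5:109 155:107 155.5:108
```

The profile puts the joints at 46.2, about 86.4 and about 114.5 mm from the stop face, and the capacitor's far end at about 149.3 (ideal 46 / 86 / 114 / 149). The parts are therefore snug; the streak is best explained by the relay cover being slightly inset above its foot. I retract and hand in.

```bash
python3 -m pendant '{"travel":[[-0.02,0,0],[-0.05,0,0],[-0.08,0,0],[-0.1,0,0],[-0.1,0,0],[-0.1,0,0]],"twist":[0,0,0,0,0,0]}' && python3 -c "
from h import *
c=load('w11.npy'); px=c['pixels']
g=cv2.cvtColor(px,cv2.COLOR_RGB2GRAY).astype(np.float32)
# relay side edges (white cover, z=60): lateral position and yaw
W=[]
for x in (91,95,105,110):
    ys=np.arange(-22,22,.25); uv=proj(c,[(BF+x)*BE+(BL+y)*BN+[0,0,60] for y in ys]).astype(np.float32)-.5
    p=cv2.remap(g,uv[:,:1],uv[:,1:],1).ravel(); k=ys[p>228]; W.append((x,k.min(),k.max()))
print(W)
r.job_done()"
```

```text
time_s: 37.08
position: [620.1, -227.6, 207.8]
tool_rot: [0.293, 1.542, 0.256]
wrist_force: [-0.0, -0.0, -0.6]
opening: 69.8
[(91, np.float64(-12.25), np.float64(14.75)), (95, np.float64(-12.25), np.float64(14.75)), (105, np.float64(-12.25), np.float64(15.0)), (110, np.float64(-12.25), np.float64(14.75))]
the job is handed in; nothing more can be done
```

I moved all four parts upright to the board in reverse order and handed the job in at about 37 s of the 112 s allowed. From the end stop they stand transformer, heatsink, relay, capacitor. I set each one down gently, pushed it up until I felt about 5–6 N of contact, released it and backed straight up. The colored look-alikes were never touched.

**Last checks**
- **Order and stance:** the wrist and scene pictures show all four standing free, square and in line.
- **Snugness:** I measured the joints at about 46.2, 86.4 and 114.5 mm from the stop face, and the capacitor's far end at about 149.3 mm. The ideal values are 46, 86, 114 and 149 mm, so any gaps come to well under 1 mm in total.
- **Relay on the line:** its sides run parallel to the board with no measurable turn, and its middle is about 1.3 mm off the line by that measurement. The camera calibration is only good to about 2 mm.

**Disagreements**
- **Light streak:** one wrist picture showed a thin streak of light by the heatsink and relay. I put it down to the relay's white cover being slightly narrower than its foot, because the joint positions do not show a matching gap. I did not check this separately.
- **Gripper tilt:** the gripper's tilt crept up to about 1.3° over the contacts. The parts were gripped and released while flat on their bases, so it did not visibly tilt them.

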